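# Clamp a pouch cell in the contact jig, ready for a test

### The arm

A 7-joint arm with a two-finger parallel gripper is mounted at the origin on a cart in front of the work surface, level with it; the furniture and walls round the work are solid. World frame = base frame: x ahead of the robot, y to its left, z up, the work surface at z = 0. Lengths are in mm, angles in rad, forces in N, time in s.
With the tool pointing down it reaches from about 425 to 875 mm from the base axis. Payload 9.9 kg.
Tool frame: the origin (TCP) lies midway between the tips of the shut fingers; the grasp point (between the pads) lies 19 mm behind it (manip.hold_point_z is the distance from the TCP to the grasp point, in mm); y points along the fingers, x is the direction in which the jaws open and shut, and the axes are right-handed (so a half turn about y gives the same grasp; the last joint's range is limited). The gripper opens to 85 mm and grips with 20 to 120 N. Pads are 22 mm wide; open, the fingers measure 114 mm over their backs; the gripper's body (76 mm by 85 mm) begins 54 mm behind the grasp point. The pads swing forward as they close: fully open they stand 13 mm farther back than shut.
Start: joints at [1.197, 0.576, 0.025, 1.437, -0.015, 1.129, -0.057], TCP at [192.893, -646.855, 231.289] pointing down, gripper open.
Joint ranges: [-2.76, 2.76], [-0.34, 2.15], [-1.52, 1.57], [0.19, 2.46], [-1.09, 4.23], [0.17, 1.99], [-2.82, 2.82]. Speed limits (rad/s): [2.22, 2.22, 3.01, 3.01, 3.14, 3.14, 3.14].

### API

Orientations are given as [roll, pitch, yaw] about the fixed x, y, z axes, in that order (R = Rz(yaw) Ry(pitch) Rx(roll)).
In Python, from plant import manip gives the robot as it stands.
- The arm moves only by the tool step_arm, never from a script. Its argument "rows" is a list of rows, each an object of numbers: "tx", "ty", "tz": the shift along the world's x, y, z in mm; "rx", "ry", "rz": the turn, a rotation vector about the world's x, y, z in degrees; "fingers": the opening, from -1 (shut) to 1 (fully open). A call has 1 to 12 rows; each row shifts and turns the commanded pose from where the row before left it; what a row does not reach is not made up. A row lasts 1/12 s, in which the tool goes at most 41.7 mm and 7.16 degrees, less where a joint would pass 70% of its speed; a pose out of reach is approached as far as the arm can. A call with a gripper value outside its range is refused whole. The fingers move at their own pace and stop on an object; the grip force is fixed at half the most. Time passes only in rows, so rows that do not move let the fingers close. It gives the time, the measured TCP pose, the force and the opening at its end, in the units of the state.
- manip.observe(): the state, without advancing time (a new reading comes with each control period).
- manip.grab_frame(name): name is "side" or "top" or "wrist"; returns a dict with "color" (384x512x3 uint8, red, green, blue), "fov_y" (degrees; the focal length in pixels is half the picture's height over the tangent of half this angle, whatever the lens; pixels are square), "cx", "cy" (the principal point, pixels), "extrinsics" (4x4, takes a point from camera to world coordinates); the wrist camera has in their place "mount" (4x4, takes a point from camera to tool coordinates, whose origin is the TCP and whose axes are the tool frame's). Camera axes: x right, y down, z forward; pixel columns grow to the right and rows downward; lengths in mm; the calibration is good to about 2 mm. The wrist camera is an equidistant fisheye: a pixel r from the principal point sees the ray r / f radians off the axis. A picture is of the moment at which its call begins: read the wrist's pose just before it. There is no depth.
- manip.sign_off(): hands the job in, once; it reports no verdict.
The state is a dict: "time": time; "joint_positions": joint angles; "joint_vel": joint speeds; "effort": joint torques, N m; "eef_pos": TCP position; "ee_rot": TCP orientation; "force": force on the tool from outside, world axes, zero at the start; "moment": the same for the moment, N m; "grip_width": finger opening in mm.
Only numpy, scipy, OpenCV 4.12 (cv2) and the standard library are available. Lean on these libraries where they do the work, as an engineer would, in place of code of your own. Each camera call takes 0.05 s, during which the arm holds its last target. There are 200 camera calls.

### The job

Make the cell in the contact jig ready for its test: swing the jig's raised clamp arm over and all the way down until its plate lies on the cell, push the upright red lever down flat so that it locks the arm, then push the black knob at the other end fully in so that the contact block is home. All of this is pushing with closed fingers or the back of a finger; nothing is picked up: do not press on or shift the cell itself, and leave the loose cell, the screwdriver and the test clip lying where they are.

Things in the scene. Friction and masses are not known exactly. Their poses are not given: they have to be found in the camera images.
- clamp_jig: Contact jig, bolted down: base plate 112 mm wide, 12 mm thick, with a green cell nest (walls up to z 23), a toggle clamp with red lever, and a black contact block with black knob. Origin on the work surface in the jig's mid-plane. Jig frame: z up, x across, +y along the jig to the clamp, -y to the knob; base plate y -160 to 98, nest y -94 to 10, clamp block y 25 to 83, up to z 57, x -21 to 21.
- clamp_jig_arm (a joint): Clamp arm hinge, rad: 0 = down, plate on the cell; grows as the arm swings up in the jig's y-z plane, its outer end rising from -y towards +z; at most 1.22. Stays where it is left (friction 0.05 N m). It swings freely only while the red lever is up.
- clamp_hinge (a point): Point on the clamp arm's hinge axis, at (0, 37, 50) mm in the jig frame.
- plate_centre (a point): Centre of the upper face of the steel pressure plate under the arm's outer end; moves with the arm. Plate 46 wide (x), 62 long, 3 mm thick, dark foam beneath. Arm down: this point is at (0, -37, 30) mm in the jig frame (74 mm from the hinge to -y, 20 mm below it) and the face is level. The arm is only 14 mm wide, so the face is open to a finger on both sides of it.
- clamp_end (a point): Top edge of the clamp arm's outer end, in mid-plane; moves with the arm. With the arm down it is at (0, -48, 68) mm in the jig frame. The plate's threaded spindle stands up about 15 mm beside this point.
- clamp_jig_handle (a joint): Red lever hinge, rad: 0 = lying flat, pointing to jig +y, locked; grows as the lever rises in the jig's y-z plane; at most 1.48, nearly upright. Stays where it is left (friction 0.08 N m). While the arm is up the toggle link jams and the lever stops near 0.5; with the arm down it goes flat, and its last part draws the arm tight and holds it.
- lever_hinge (a point): Point on the red lever's hinge axis, at (0, 44, 64) mm in the jig frame.
- lever_end (a point): Outer end of the red lever, in its mid-plane, 132 mm from its hinge; moves with the lever. The red grip reaches from 35 to 132 mm from the hinge, 19 mm wide (x), 18 mm deep; with the lever flat it spans z 57 to 75 mm, its upper side 11 mm above the hinge. The upper side is the one that faces -y when the lever is upright.
- clamp_jig_contact_slide (a joint): Contact block slide, m: 0 = home against its stop, contacts on the cell's tabs; grows as it is drawn out towards jig -y; at most 0.014. About 1.5 N moves it.
- knob (a point): Centre of the outer (-y) end face of the black knob on the contact slide's rod; moves with the slide. Knob: 18 mm across, axis along jig y, centre at z 26 mm, 12 mm long. With the slide home this point is at (0, -176, 26) mm in the jig frame, 16 mm beyond the end of the base plate.
- cell_in_jig: The pouch cell lying in the nest: flat, grey with yellow taped edges, 67 x 93 x 7 mm, 52 g, loose, tabs towards jig -y. Origin in the middle of its underside, on the nest floor.
- cell_single: Bystander: a like loose pouch cell, 67 x 93 x 7 mm, on the work surface to the left of the jig. Origin in the middle of its underside.
- screwdriver: Bystander: screwdriver with a blue handle, 158 mm long, 22 mm high, lying to the right of the jig. Origin in the middle of its underside, long axis y.
- kelvin_clip: Bystander: blue and black test clip, 36 x 107 x 19 mm, lying to the left of the jig. Origin in the middle of its underside, long axis y.
There are look-alikes about, which are no part of the job. What is shaped like the cell_in_jig but purple or turquoise is not meant.

How it is judged (in metres and radians):
On the way, in this order (a step that is already met when the one before it is completed fails the run):
1. the clamp arm is swung down over the cell while the red lever is still up (value of joint clamp_jig_arm below 0.15 rad and value of joint clamp_jig_handle above 0.3 rad), for 0.1 s.
2. the red lever is pushed down flat, the arm held down under it (value of joint clamp_jig_handle below 0.07 rad and value of joint clamp_jig_arm below 0.05 rad), for 0.1 s.
3. the contact block is pushed home (value of joint clamp_jig_contact_slide below 0.002 m), for 0.1 s.
At the end, for the whole second after the job is handed in: the clamp arm is down (within 0.05 rad) with its plate pressing on the cell (over 0.5 N), the red lever is flat (within 0.07 rad), the contact block is home (within 2 mm), and the cell lies still on the nest floor (all of step 2 and value of joint clamp_jig_contact_slide below 0.002 m and contact force between foam_face and cell_in_jig above 0.5 N and linear speed of cell_in_jig below 0.02 m/s and z of cell_in_jig in the frame of clamp_jig below 0.021 m); the robot touches nothing.
It fails at once if the cell in the jig is shifted by over 8 mm or lifted (distance of cell_in_jig from where it was at the start of the episode above 0.008 m or z of cell_in_jig in the frame of clamp_jig above 0.024 m).
It fails at once if the fingers press on the cell in the jig with over 5 N (contact force between the fingers and cell_in_jig above 5 N).
It fails at once if the loose cell is moved by over 15 mm (distance of cell_single from where it was at the start of the episode above 0.015 m).
It fails at once if the screwdriver is moved by over 15 mm (distance of screwdriver from where it was at the start of the episode above 0.015 m).
It fails at once if the test clip is moved by over 15 mm (distance of kelvin_clip from where it was at the start of the episode above 0.015 m).
It also fails if it takes over 58 s, if anything falls off the work surface, if the arm or the gripper's body presses on something with over 40 N, if the wrist force passes 120 N, or if a joint passes its speed limit or range.

## Working session

There is one attempt and no reset: what is moved stays moved. The work goes in short steps, Python scripts to look and compute and a tool call to move; the robot and the scene stay as the last step left them, time stands still between calls to the robot, and variables do not carry over. Pictures are saved under pics/ and viewed, about 8 in all and at most 12, crops included, and the job is handed in when it is done.

Besides the shell and the picture viewer there is one more tool, called after ">>>" as name(argument=value, ...), one argument or row to a line, values as JSON. step_arm: Moves the arm, as the interface text tells. Its arguments: {"type":"object","properties":{"rows":{"type":"array"}},"required":["rows"]}

```bash
mkdir -p pics
cat > h.py <<'E'
import numpy as np, cv2
from plant import manip
def grab(n,fn):
    f=manip.grab_frame(n); cv2.imwrite('pics/'+fn,f['color'][:,:,::-1]); return f
def ray(f,u,v):
    h=f['color'].shape[0]; F=h/2/np.tan(np.radians(f['fov_y']/2)); E=np.array(f['extrinsics'])
    d=E[:3,:3]@np.array([(u-f['cx'])/F,(v-f['cy'])/F,1]); return E[:3,3],d/np.linalg.norm(d)
def onz(f,u,v,z):
    o,d=ray(f,u,v); return o+d*(z-o[2])/d[2]
def proj(f,P):
    h=f['color'].shape[0]; F=h/2/np.tan(np.radians(f['fov_y']/2)); E=np.array(f['extrinsics'])
    p=E[:3,:3].T@(np.array(P)-E[:3,3]); return p[0]/p[2]*F+f['cx'],p[1]/p[2]*F+f['cy']
E
python3 - <<'E'
from h import *
import pickle
a=grab('top','top.png');b=grab('side','side.png')
pickle.dump((a,b),open('f.pkl','wb'))
for f in (a,b): print(f['fov_y'],f['cx'],f['cy'],np.round(f['extrinsics'],3).tolist())
cv2.imwrite('pics/both.png',np.vstack([cv2.imread('pics/top.png'),cv2.imread('pics/side.png')])[:, :] if 0 else cv2.resize(np.hstack([cv2.imread('pics/top.png'),cv2.imread('pics/side.png')]),(800,300)))
print(manip.observe())
E
```

```text
53.43135980326157 255.36709869705922 192.90370789322725 [[0.024, -0.982, 0.186, 203.85], [-0.999, -0.03, -0.03, 31.471], [0.035, -0.185, -0.982, 1189.84], [0.0, 0.0, 0.0, 1.0]]
50.16119706433935 247.61412373567404 195.80879683741915 [[0.985, -0.079, 0.155, 207.23], [-0.174, -0.386, 0.906, -1292.493], [-0.012, -0.919, -0.394, 664.552], [0.0, 0.0, 0.0, 1.0]]
{'time': 0.1, 'joint_positions': array([ 1.19716027,  0.57643175,  0.02484634,  1.43784813, -0.01499448,
        1.12901459, -0.05648416]), 'joint_vel': array([-3.69344678e-05, -3.62300646e-03,  1.65242070e-03, -1.97948209e-03,
       -6.00034421e-04,  7.63502122e-05,  8.51733033e-04]), 'effort': array([ 4.99236499e-03, -7.67307973e+01,  2.25749105e+00, -2.86604762e+01,
        1.58288784e-02,  8.68080446e-03, -1.72546061e-05]), 'eef_pos': array([ 192.79523754, -646.43894157,  230.53130614]), 'ee_rot': array([-1.57087810e+00,  1.51503073e-03, -1.28090911e+00]), 'force': array([ 1.17083081,  0.02161398, -0.50920635]), 'moment': array([-0.00560222,  0.02331405, -0.01282091]), 'grip_width': 85.25643864347091}
```

View pics/top.png

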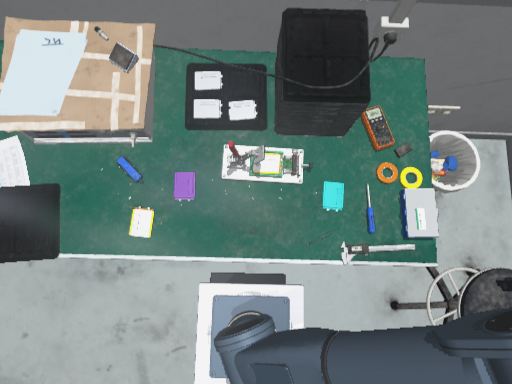

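View pics/side.png

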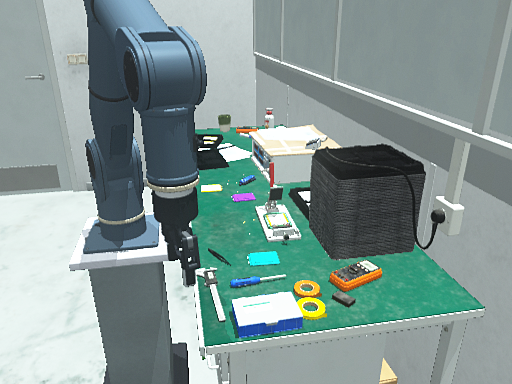

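The top view shows the jig at (262,163), with the lever and clamp on the left (+y) and the knob on the right at (310,166). Look-alikes are the purple cell (184,186), the turquoise cell (333,196) and the loose yellow cell (142,222). The only cell in a nest is the grey and yellow one at (268,162), so I choose that one. I'll check it in a close crop.

Run:
```python
from h import *
import pickle
a,b=pickle.load(open('f.pkl','rb'))
c=a['color'].astype(int); m=((c.min(2)>150)&(c.max(2)-c.min(2)<40)).astype(np.uint8)
m[:, :215]=0; m[:,312:]=0; m[:138]=0; m[190:]=0
m=cv2.morphologyEx(m,cv2.MORPH_CLOSE,np.ones((3,3)))
cs,_=cv2.findContours(m,0,2); k=max(cs,key=cv2.contourArea)
r=cv2.minAreaRect(np.vstack([q for q in cs if cv2.contourArea(q)>15])); print(r)
P=np.array([onz(a,u,v,12)[:2] for u,v in cv2.boxPoints(r)]);print(cv2.boxPoints(r).round(1).tolist(),P.round(1).tolist())
for n,u,v in [('knob',313,166)]: print(n,onz(a,u,v,26).round(1))
A=cv2.resize(a['color'][130:195,210:325],None,fx=6.9,fy=6.9,interpolation=2)[:,:,::-1][:300]
h=cv2.resize(a['color'][135:190,212:322],(600,300),interpolation=2)
s=cv2.resize(b['color'][150:250,240:320],(375,469)[::1],interpolation=2)
out=np.zeros((600,800,3),np.uint8); out[:300,:600]=h; 
s=cv2.resize(b['color'][155:250,235:325],(284,300),interpolation=2); out[300:,:284]=s
cv2.imwrite('pics/crop.png',out[:,:,::-1])
```

```text
((264.62451171875, 163.00778198242188), (84.83447265625, 35.742759704589844), 3.5763344764709473)
[[221.1999969482422, 178.1999969482422], [223.39999389648438, 142.5], [308.1000061035156, 147.8000030517578], [305.79998779296875, 183.5]] [[471.1, 105.0], [588.8, 102.7], [580.6, -170.8], [462.5, -163.6]]
knob [ 516.8 -184.    26. ]
```

View pics/crop.png

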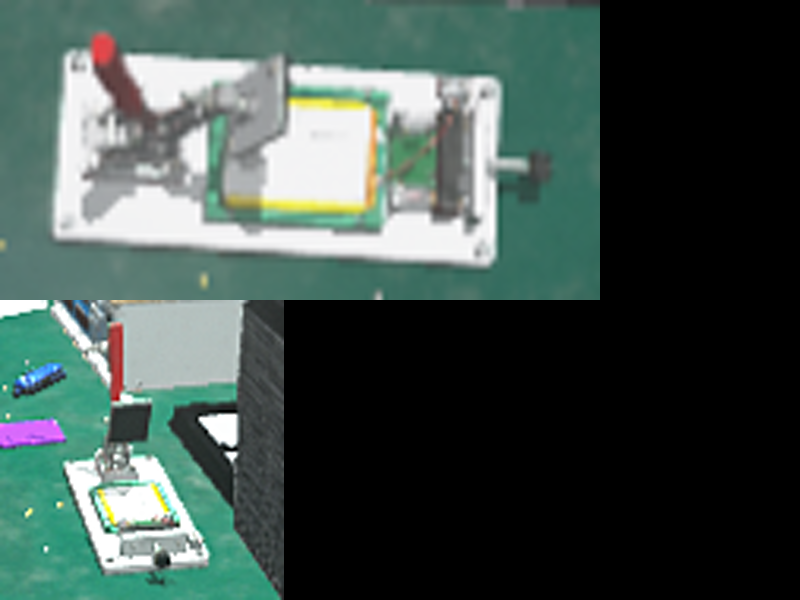

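The crop confirms the jig. The plate corners in the crop are TL(65,48), TR(499,77), BR(493,266) and BL(53,240). The lever is upright and the arm raised at about 70°, with the knob end at (551,163).

```bash
cat >> h.py <<'E'
def rigid(A,B):
    A=np.array(A,float);B=np.array(B,float);a=A.mean(0);b=B.mean(0);X=A-a;Y=B-b
    th=np.arctan2((X[:,0]*Y[:,1]-X[:,1]*Y[:,0]).sum(),(X*Y).sum())
    R=np.array([[np.cos(th),-np.sin(th)],[np.sin(th),np.cos(th)]]);return th,b-R@a,R
E
python3 - <<'E'
from h import *
import pickle
a,b=pickle.load(open('f.pkl','rb'))
pc=[(65,48),(499,77),(493,266),(53,240)]
W=[onz(a,211.5+x/5.4545+.09*5,134.5+y/5.4545+.5,12)[:2] for x,y in pc]
J=[(56,98),(56,-160),(-56,-160),(-56,98)]
th,t,R=rigid(J,W);print(np.round(W,1).tolist(),'th',th,'t',t)
print('res',np.round(np.array(W)-(np.array(J)@R.T+t),1).tolist())
k=onz(a,212+551/5.4545,135+163/5.4545,26);print('knob jig',R.T@(k[:2]-t))
def jw(p): return np.r_[R@np.array(p[:2],float)+t,p[2]]
for q in [(0,-186,26),(0,37,50),(56,98,12),(-56,-160,12),(0,44+132*np.cos(1.48),64+132*np.sin(1.48)),(0,44+132*np.cos(1.3),64+132*np.sin(1.3))]:
    print(q,jw(q).round(1),'top',np.round(proj(a,jw(q)),1),'side',np.round(proj(b,jw(q)),1))
for al in (1.0,1.1,1.22):
    c,s=np.cos(al),np.sin(al)
    for n,y,z in [('plate',-74,-20),('end',-85,18)]:
        # rotate: outer end rises; vector (-y) -> +z
        Y=37+ y*c+ z*s; Z=50 - y*s + z*c
        print(al,n,round(Y),round(Z),'top',np.round(proj(a,jw((0,Y,Z))),1),'side',np.round(proj(b,jw((0,Y,Z))),1))
# box front edge
for u,v in [(276,133),(370,135)]: print('box base-ish',onz(a,u,v,0).round(0),onz(a,u,v,200).round(0))
print('box side', onz(b,318,238,0).round(0), onz(b,335,255,0).round(0))
E
```

```text
[[584.5, 101.0], [575.7, -155.8], [461.2, -152.4], [468.5, 103.4]] th -0.0303329389703161 t [523.45416132   5.04282429]
res [[2.1, -0.3], [1.2, 0.8], [-1.4, 0.8], [-1.9, -1.3]]
knob jig [   2.70618734 -189.14303182]
(0, -186, 26) [ 517.8 -180.9   26. ] top [312.  165.6] side [285.3 237.7]
(0, 37, 50) [524.6  42.   50. ] top [241.6 159.2] side [271.6 202.6]
(56, 98, 12) [582.4 101.3  12. ] top [223.8 144.4] side [282.6 204.2]
(-56, -160, 12) [ 462.6 -153.2   12. ] top [302.6 183.3] side [266.4 239. ]
(0, np.float64(55.968654429288875), np.float64(195.4562714789685)) [525.2  61.  195.5] top [234.6 144.2] side [270.9 163.2]
(0, np.float64(79.30984537844553), np.float64(191.18968047506945)) [525.9  84.3 191.2] top [226.1 144.1] side [269.7 162.3]
1.0 plate -20 101 top [260.8 155.7] side [274.9 195.7]
1.0 end 6 131 top [252.3 152.2] side [273.5 185. ]
1.1 plate -14 107 top [259.1 155. ] side [274.6 193.7]
1.1 end 14 134 top [249.5 151.8] side [273.1 183.5]
1.22 plate -7 113 top [256.7 154.3] side [274.2 191.4]
1.22 end 25 136 top [245.9 151.3] side [272.5 181.9]
box base-ish [631. -67.   0.] [560. -51. 200.]
box base-ish [ 636. -379.    0.] [ 563. -310.  200.]
box side [ 636. -159.    0.] [ 652. -270.    0.]
```

Jig frame: theta = -0.03 rad, origin at (523, 5), residuals within about 2 mm. The arm is at about 1.05 rad and the lever at about 1.4. Next I move above the plate's free side (jig x = -21) with the fingers shut.

>>> step_arm(
  rows=[
    {"tx":13,"ty":27,"rz":-1.5,"fingers":-1},
    {"tx":13,"ty":27,"rz":-1.5,"fingers":-1},
    {"tx":13,"ty":27,"rz":-1.5,"fingers":-1},
    {"tx":13,"ty":27,"rz":-1.5,"fingers":-1},
    {"tx":13,"ty":27,"rz":-1.5,"fingers":-1},
    {"tx":13,"ty":27,"rz":-1.5,"fingers":-1},
    {"tx":13,"ty":27,"rz":-1.5,"fingers":-1},
    {"tx":13,"ty":27,"rz":-1.5,"fingers":-1},
    {"tx":13,"ty":27,"rz":-1.5,"fingers":-1},
    {"tx":13,"ty":27,"rz":-1.5,"fingers":-1},
    {"tx":13,"ty":27,"rz":-1.5,"fingers":-1},
    {"tx":13,"ty":27,"rz":-1.9,"fingers":-1},
  ],
)

```text
validation failed for argument at $.ro...
```

>>> step_arm(
  rows=[
    {"tx":13,"ty":27,"fingers":-1},
    {"tx":13,"ty":27,"fingers":-1},
    {"tx":13,"ty":27,"fingers":-1},
    {"tx":13,"ty":27,"fingers":-1},
    {"tx":13,"ty":27,"fingers":-1},
    {"tx":13,"ty":27,"fingers":-1},
    {"tx":13,"ty":27,"fingers":-1},
    {"tx":13,"ty":27,"fingers":-1},
    {"tx":13,"ty":27,"fingers":-1},
    {"tx":13,"ty":27,"fingers":-1},
    {"tx":5,"ty":20,"fingers":-1},
    {"fingers":-1},
  ],
)

```text
validation failed for argument at $.ro...
```

>>> step_arm(
  rows=[
    {"tx":13,"ty":27,"tz":0,"rx":0,"ry":0,"rz":-1.5,"fingers":-1},
  ],
)

```text
time: 0.18
eef_pos: [201.9, -623.1, 230.1]
ee_rot: [-1.574, -0.001, -1.312]
force: [0.6, 1.1, -0.1]
grip_width: 75.4
```

All keys are needed in every row.

>>> step_arm(
  rows=[
    {"tx":13,"ty":27,"tz":0,"rx":0,"ry":0,"rz":-1.5,"fingers":-1},
    {"tx":13,"ty":27,"tz":0,"rx":0,"ry":0,"rz":-1.5,"fingers":-1},
    {"tx":13,"ty":27,"tz":0,"rx":0,"ry":0,"rz":-1.5,"fingers":-1},
    {"tx":13,"ty":27,"tz":0,"rx":0,"ry":0,"rz":-1.5,"fingers":-1},
    {"tx":13,"ty":27,"tz":0,"rx":0,"ry":0,"rz":-1.5,"fingers":-1},
    {"tx":13,"ty":27,"tz":0,"rx":0,"ry":0,"rz":-1.5,"fingers":-1},
    {"tx":13,"ty":27,"tz":0,"rx":0,"ry":0,"rz":-1.5,"fingers":-1},
    {"tx":13,"ty":27,"tz":0,"rx":0,"ry":0,"rz":-1.5,"fingers":-1},
    {"tx":13,"ty":27,"tz":0,"rx":0,"ry":0,"rz":-1.5,"fingers":-1},
    {"tx":13,"ty":27,"tz":0,"rx":0,"ry":0,"rz":-1.5,"fingers":-1},
    {"tx":13,"ty":27,"tz":0,"rx":0,"ry":0,"rz":-1.5,"fingers":-1},
    {"tx":13,"ty":27,"tz":0,"rx":0,"ry":0,"rz":-0.4,"fingers":-1},
  ],
)

```text
time: 1.18
eef_pos: [362.1, -294.4, 231.2]
ee_rot: [-1.571, 0.0, -1.604]
force: [-0.0, -0.5, 0.0]
grip_width: 0.2
```

>>> step_arm(
  rows=[
    {"tx":13,"ty":27,"tz":0,"rx":0,"ry":0,"rz":0,"fingers":-1},
    {"tx":13,"ty":27,"tz":0,"rx":0,"ry":0,"rz":0,"fingers":-1},
    {"tx":13,"ty":27,"tz":0,"rx":0,"ry":0,"rz":0,"fingers":-1},
    {"tx":13,"ty":27,"tz":0,"rx":0,"ry":0,"rz":0,"fingers":-1},
    {"tx":13,"ty":27,"tz":0,"rx":0,"ry":0,"rz":0,"fingers":-1},
    {"tx":13,"ty":27,"tz":0,"rx":0,"ry":0,"rz":0,"fingers":-1},
    {"tx":13,"ty":27,"tz":0,"rx":0,"ry":0,"rz":0,"fingers":-1},
    {"tx":13,"ty":27,"tz":0,"rx":0,"ry":0,"rz":0,"fingers":-1},
    {"tx":13,"ty":27,"tz":0,"rx":0,"ry":0,"rz":0,"fingers":-1},
    {"tx":10,"ty":23,"tz":0,"rx":0,"ry":0,"rz":0,"fingers":-1},
    {"tx":0,"ty":0,"tz":0,"rx":0,"ry":0,"rz":0,"fingers":-1},
    {"tx":0,"ty":0,"tz":0,"rx":0,"ry":0,"rz":0,"fingers":-1},
  ],
)

```text
time: 2.18
eef_pos: [489.0, -28.5, 230.9]
ee_rot: [-1.572, 0.0, -1.599]
force: [-0.9, -0.6, 0.5]
grip_width: -0.0
```

>>> step_arm(
  rows=[
    {"tx":7,"ty":18,"tz":0,"rx":0,"ry":0,"rz":0,"fingers":-1},
    {"tx":7,"ty":18,"tz":0,"rx":0,"ry":0,"rz":0,"fingers":-1},
    {"tx":0,"ty":0,"tz":-20,"rx":0,"ry":0,"rz":0,"fingers":-1},
    {"tx":0,"ty":0,"tz":-20,"rx":0,"ry":0,"rz":0,"fingers":-1},
    {"tx":0,"ty":0,"tz":0,"rx":0,"ry":0,"rz":0,"fingers":-1},
  ],
)

```text
time: 2.6
eef_pos: [500.6, 4.8, 188.4]
ee_rot: [-1.576, -0.001, -1.603]
force: [-0.7, 0.2, -0.6]
grip_width: -0.3
```

Run:
```python
from h import *
print(manip.observe()['eef_pos'])
w=manip.grab_frame('wrist')['color']; s=manip.grab_frame('side')['color']
s=cv2.resize(s[130:250,220:320],(400,480),interpolation=2)
o=np.zeros((480,800,3),np.uint8); o[:300,:400]=cv2.resize(w,(400,300)); o[:,400:]=s
cv2.imwrite('pics/w1.png',o[:,:,::-1])
```

```text
[500.61840736   4.7988777  188.40919051]
```

View pics/w1.png

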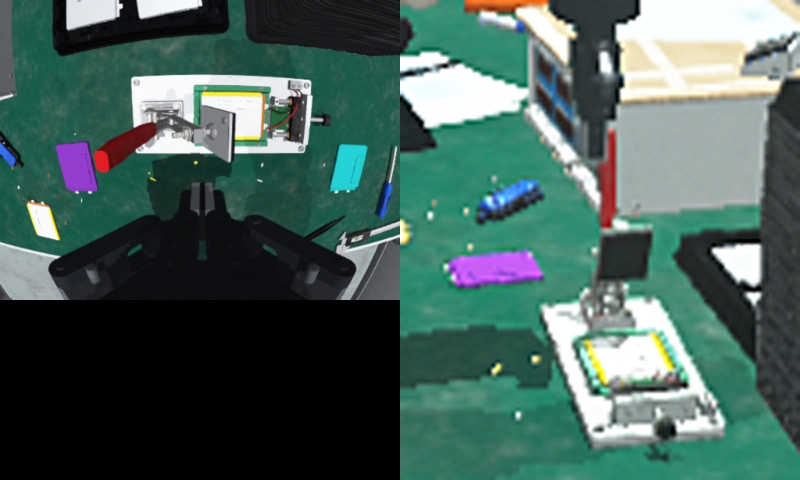

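The wrist view puts the fingertip at (203,183), with the plate beside it at (218,135) and the lever at (125,147). This agrees with the estimate, so I descend next to the plate's back.

>>> step_arm(
  rows=[
    {"tx":3,"ty":2,"tz":-18,"rx":0,"ry":0,"rz":0,"fingers":-1},
    {"tx":0,"ty":0,"tz":-18,"rx":0,"ry":0,"rz":0,"fingers":-1},
    {"tx":0,"ty":0,"tz":-18,"rx":0,"ry":0,"rz":0,"fingers":-1},
    {"tx":0,"ty":0,"tz":-18,"rx":0,"ry":0,"rz":0,"fingers":-1},
    {"tx":0,"ty":0,"tz":0,"rx":0,"ry":0,"rz":0,"fingers":-1},
  ],
)

```text
time: 3.12
eef_pos: [504.9, 7.2, 117.9]
ee_rot: [-1.574, -0.001, -1.603]
force: [-0.4, -0.9, -0.2]
grip_width: -0.1
```

>>> step_arm(
  rows=[
    {"tx":-2,"ty":-9,"tz":-5,"rx":0,"ry":0,"rz":0,"fingers":-1},
    {"tx":0,"ty":-6.5,"tz":-8,"rx":0,"ry":0,"rz":0,"fingers":-1},
    {"tx":-1,"ty":-6.5,"tz":-8,"rx":0,"ry":0,"rz":0,"fingers":-1},
    {"tx":0,"ty":-3.5,"tz":-8,"rx":0,"ry":0,"rz":0,"fingers":-1},
    {"tx":0,"ty":-3.5,"tz":-8,"rx":0,"ry":0,"rz":0,"fingers":-1},
    {"tx":0,"ty":-3.5,"tz":-8,"rx":0,"ry":0,"rz":0,"fingers":-1},
    {"tx":0,"ty":-1,"tz":-7,"rx":0,"ry":0,"rz":0,"fingers":-1},
    {"tx":0,"ty":-1,"tz":-7,"rx":0,"ry":0,"rz":0,"fingers":-1},
    {"tx":0,"ty":-1,"tz":-7,"rx":0,"ry":0,"rz":0,"fingers":-1},
    {"tx":0,"ty":0,"tz":0,"rx":0,"ry":0,"rz":0,"fingers":-1},
  ],
)

```text
time: 3.95
eef_pos: [502.2, -27.3, 51.8]
ee_rot: [-1.573, -0.0, -1.602]
force: [-0.8, 0.0, 0.0]
grip_width: 0.1
```

Run:
```python
from h import *
w=manip.grab_frame('wrist')['color']; s=manip.grab_frame('side')['color']
s=cv2.resize(s[130:250,220:320],(400,480),interpolation=2)
o=np.zeros((480,800,3),np.uint8); o[:300,:400]=cv2.resize(w,(400,300)); o[:,400:]=s
cv2.imwrite('pics/w2.png',o[:,:,::-1])
```

```text
(no output)
```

View pics/w2.png

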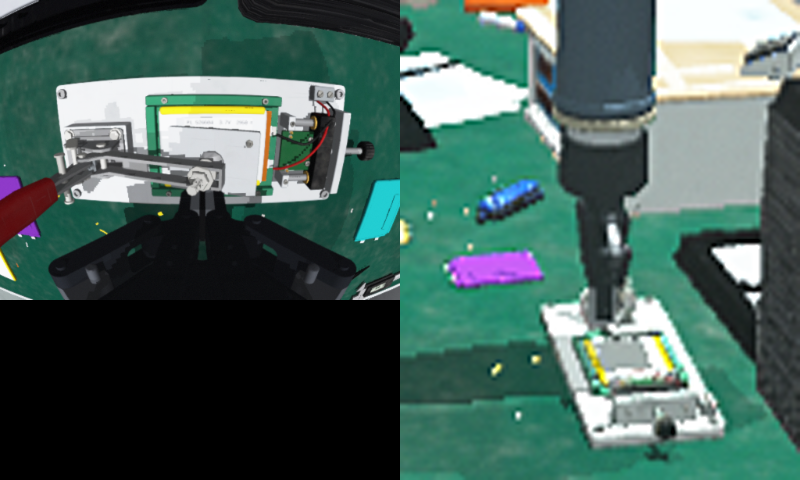

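The wrist view shows the arm following down, its plate at (230,155) over the cell and the finger beside the spindle at (200,185). I continue down gently.

>>> step_arm(
  rows=[
    {"tx":0,"ty":0,"tz":-5,"rx":0,"ry":0,"rz":0,"fingers":-1},
    {"tx":0,"ty":1,"tz":-5,"rx":0,"ry":0,"rz":0,"fingers":-1},
    {"tx":0,"ty":1,"tz":-4,"rx":0,"ry":0,"rz":0,"fingers":-1},
    {"tx":0,"ty":0,"tz":-3,"rx":0,"ry":0,"rz":0,"fingers":-1},
    {"tx":0,"ty":0,"tz":0,"rx":0,"ry":0,"rz":0,"fingers":-1},
  ],
)

```text
time: 4.47
eef_pos: [502.6, -25.1, 35.6]
ee_rot: [-1.572, 0.0, -1.602]
force: [0.7, 0.1, -0.1]
grip_width: 0.1
```

>>> step_arm(
  rows=[
    {"tx":0,"ty":0,"tz":-2,"rx":0,"ry":0,"rz":0,"fingers":-1},
    {"tx":0,"ty":0,"tz":-1,"rx":0,"ry":0,"rz":0,"fingers":-1},
    {"tx":0,"ty":0,"tz":0,"rx":0,"ry":0,"rz":0,"fingers":-1},
  ],
)

```text
time: 4.72
eef_pos: [502.8, -25.4, 33.1]
ee_rot: [-1.571, 0.0, -1.602]
force: [-0.7, -0.7, -0.2]
grip_width: -0.0
```

>>> step_arm(
  rows=[
    {"tx":0,"ty":0,"tz":-1.5,"rx":0,"ry":0,"rz":0,"fingers":-1},
    {"tx":0,"ty":0,"tz":0,"rx":0,"ry":0,"rz":0,"fingers":-1},
    {"tx":0,"ty":0,"tz":0,"rx":0,"ry":0,"rz":0,"fingers":-1},
  ],
)

```text
time: 4.97
eef_pos: [503.0, -25.4, 32.3]
ee_rot: [-1.57, -0.0, -1.602]
force: [-1.9, 0.1, 7.5]
grip_width: 0.1
```

>>> step_arm(
  rows=[
    {"tx":0,"ty":0,"tz":-1.5,"rx":0,"ry":0,"rz":0,"fingers":-1},
    {"tx":0,"ty":0,"tz":0,"rx":0,"ry":0,"rz":0,"fingers":-1},
    {"tx":0,"ty":0,"tz":0,"rx":0,"ry":0,"rz":0,"fingers":-1},
  ],
)

```text
time: 5.22
eef_pos: [503.1, -25.4, 31.9]
ee_rot: [-1.569, -0.0, -1.602]
force: [-5.8, 0.7, 26.5]
grip_width: -0.1
```

The plate is down on firm contact, at about 26 N. I lift off and move to the front of the lever.

>>> step_arm(
  rows=[
    {"tx":0,"ty":0,"tz":10,"rx":0,"ry":0,"rz":0,"fingers":-1},
    {"tx":0,"ty":0,"tz":30,"rx":0,"ry":0,"rz":0,"fingers":-1},
    {"tx":0,"ty":0,"tz":35,"rx":0,"ry":0,"rz":0,"fingers":-1},
    {"tx":0,"ty":0,"tz":35,"rx":0,"ry":0,"rz":0,"fingers":-1},
    {"tx":0,"ty":0,"tz":28,"rx":0,"ry":0,"rz":0,"fingers":-1},
    {"tx":11,"ty":20,"tz":0,"rx":0,"ry":0,"rz":0,"fingers":-1},
    {"tx":11,"ty":20,"tz":0,"rx":0,"ry":0,"rz":0,"fingers":-1},
    {"tx":0,"ty":10,"tz":0,"rx":0,"ry":0,"rz":0,"fingers":-1},
    {"tx":0,"ty":0,"tz":0,"rx":0,"ry":0,"rz":0,"fingers":-1},
  ],
)

```text
time: 5.97
eef_pos: [524.9, 27.3, 168.3]
ee_rot: [-1.571, 0.001, -1.599]
force: [-0.5, -0.6, 0.6]
grip_width: -0.2
```

Run:
```python
from h import *
w=manip.grab_frame('wrist')['color']; s=manip.grab_frame('side')['color']
s=cv2.resize(s[130:250,220:320],(400,480),interpolation=2)
o=np.zeros((480,800,3),np.uint8); o[:300,:400]=cv2.resize(w,(400,300)); o[:,400:]=s
cv2.imwrite('pics/w3.png',o[:,:,::-1])
```

```text
(no output)
```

View pics/w3.png

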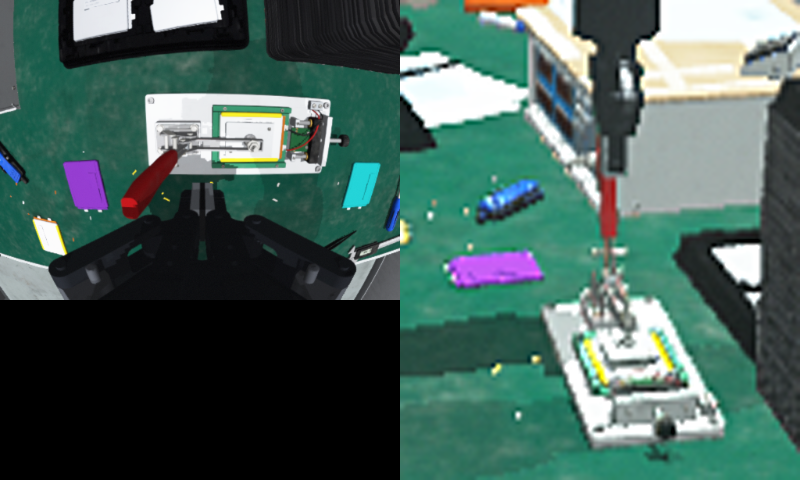

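The arm is down and stays there, and the finger is lined up with the lever's front. I push the lever over along its arc.

>>> step_arm(
  rows=[
    {"tx":0,"ty":7,"tz":0,"rx":0,"ry":0,"rz":0,"fingers":-1},
    {"tx":0,"ty":8,"tz":0,"rx":0,"ry":0,"rz":0,"fingers":-1},
    {"tx":0,"ty":10,"tz":-1,"rx":0,"ry":0,"rz":0,"fingers":-1},
    {"tx":0,"ty":10,"tz":-2,"rx":0,"ry":0,"rz":0,"fingers":-1},
    {"tx":1,"ty":10,"tz":-4,"rx":0,"ry":0,"rz":0,"fingers":-1},
    {"tx":0,"ty":10,"tz":-4,"rx":0,"ry":0,"rz":0,"fingers":-1},
    {"tx":1,"ty":9,"tz":-5,"rx":0,"ry":0,"rz":0,"fingers":-1},
    {"tx":0,"ty":9,"tz":-6,"rx":0,"ry":0,"rz":0,"fingers":-1},
    {"tx":1,"ty":8,"tz":-7,"rx":0,"ry":0,"rz":0,"fingers":-1},
    {"tx":0,"ty":7,"tz":-8,"rx":0,"ry":0,"rz":0,"fingers":-1},
    {"tx":0,"ty":0,"tz":0,"rx":0,"ry":0,"rz":0,"fingers":-1},
  ],
)

```text
time: 6.98
eef_pos: [527.0, 114.5, 129.4]
ee_rot: [-1.573, 0.0, -1.6]
force: [-1.5, 0.2, 0.2]
grip_width: -0.1
```

>>> step_arm(
  rows=[
    {"tx":0,"ty":6,"tz":-8,"rx":0,"ry":0,"rz":0,"fingers":-1},
    {"tx":0,"ty":6,"tz":-9,"rx":0,"ry":0,"rz":0,"fingers":-1},
    {"tx":0,"ty":4,"tz":-9,"rx":0,"ry":0,"rz":0,"fingers":-1},
    {"tx":0,"ty":4,"tz":-10,"rx":0,"ry":0,"rz":0,"fingers":-1},
    {"tx":0,"ty":0,"tz":0,"rx":0,"ry":0,"rz":0,"fingers":-1},
  ],
)

```text
time: 7.4
eef_pos: [526.8, 133.4, 93.1]
ee_rot: [-1.574, -0.0, -1.601]
force: [0.1, 0.0, 0.3]
grip_width: 0.1
```

>>> step_arm(
  rows=[
    {"tx":0,"ty":2,"tz":-6,"rx":0,"ry":0,"rz":0,"fingers":-1},
    {"tx":0,"ty":1,"tz":-5,"rx":0,"ry":0,"rz":0,"fingers":-1},
    {"tx":0,"ty":0,"tz":-4,"rx":0,"ry":0,"rz":0,"fingers":-1},
    {"tx":0,"ty":0,"tz":-2,"rx":0,"ry":0,"rz":0,"fingers":-1},
    {"tx":0,"ty":0,"tz":0,"rx":0,"ry":0,"rz":0,"fingers":-1},
    {"tx":0,"ty":0,"tz":0,"rx":0,"ry":0,"rz":0,"fingers":-1},
  ],
)

```text
time: 7.9
eef_pos: [527.9, 135.4, 78.3]
ee_rot: [-1.571, -0.0, -1.602]
force: [0.1, -0.4, -0.1]
grip_width: 0.1
```

Run:
```python
from h import *
w=manip.grab_frame('wrist')['color']; s=manip.grab_frame('side')['color']
s=cv2.resize(s[130:250,220:320],(400,480),interpolation=2)
o=np.zeros((480,800,3),np.uint8); o[:300,:400]=cv2.resize(w,(400,300)); o[:,400:]=s
cv2.imwrite('pics/w4.png',o[:,:,::-1])
```

```text
(no output)
```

View pics/w4.png

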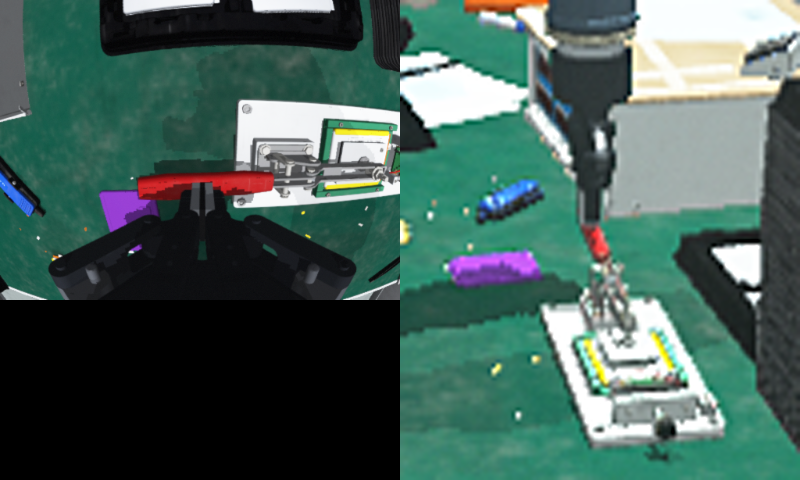

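The lever is nearly flat under the finger, its grip running from (138,187) to (272,182) in the wrist view. I press the rest of the way down in small steps.

>>> step_arm(
  rows=[
    {"tx":0,"ty":0,"tz":-2,"rx":0,"ry":0,"rz":0,"fingers":-1},
    {"tx":0,"ty":0,"tz":-2,"rx":0,"ry":0,"rz":0,"fingers":-1},
    {"tx":0,"ty":0,"tz":0,"rx":0,"ry":0,"rz":0,"fingers":-1},
  ],
)

```text
time: 8.25
eef_pos: [527.9, 135.6, 74.1]
ee_rot: [-1.571, -0.0, -1.602]
force: [0.6, -0.7, 0.2]
grip_width: -0.0
```

>>> step_arm(
  rows=[
    {"tx":0,"ty":0,"tz":-1.5,"rx":0,"ry":0,"rz":0,"fingers":-1},
    {"tx":0,"ty":0,"tz":0,"rx":0,"ry":0,"rz":0,"fingers":-1},
    {"tx":0,"ty":0,"tz":0,"rx":0,"ry":0,"rz":0,"fingers":-1},
  ],
)

```text
time: 8.5
eef_pos: [527.8, 135.6, 72.7]
ee_rot: [-1.571, -0.0, -1.602]
force: [0.3, -0.2, -0.6]
grip_width: -0.0
```

>>> step_arm(
  rows=[
    {"tx":0,"ty":0,"tz":-1.5,"rx":0,"ry":0,"rz":0,"fingers":-1},
    {"tx":0,"ty":0,"tz":0,"rx":0,"ry":0,"rz":0,"fingers":-1},
    {"tx":0,"ty":0,"tz":0,"rx":0,"ry":0,"rz":0,"fingers":-1},
  ],
)

```text
time: 8.75
eef_pos: [528.0, 135.7, 71.8]
ee_rot: [-1.57, 0.0, -1.602]
force: [-1.2, -0.2, 8.3]
grip_width: 0.2
```

>>> step_arm(
  rows=[
    {"tx":0,"ty":0,"tz":-1,"rx":0,"ry":0,"rz":0,"fingers":-1},
    {"tx":0,"ty":0,"tz":0,"rx":0,"ry":0,"rz":0,"fingers":-1},
    {"tx":0,"ty":0,"tz":0,"rx":0,"ry":0,"rz":0,"fingers":-1},
  ],
)

```text
time: 9.0
eef_pos: [528.0, 135.7, 71.5]
ee_rot: [-1.57, 0.0, -1.602]
force: [-5.3, -0.7, 17.8]
grip_width: -0.2
```

Run:
```python
from h import *
s=manip.grab_frame('side')['color'];t=manip.grab_frame('top')['color']; w=manip.grab_frame('wrist')['color']
o=np.zeros((600,800,3),np.uint8); o[:300,:400]=cv2.resize(w[150:342,60:316],(400,300)); o[:360,400:]=cv2.resize(s[160:250,235:335],(400,360),interpolation=2)
o[360:,:480]=cv2.resize(t[135:190,210:320],(480,240),interpolation=2)
cv2.imwrite('pics/w5.png',o[:,:,::-1])
```

```text
(no output)
```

View pics/w5.png

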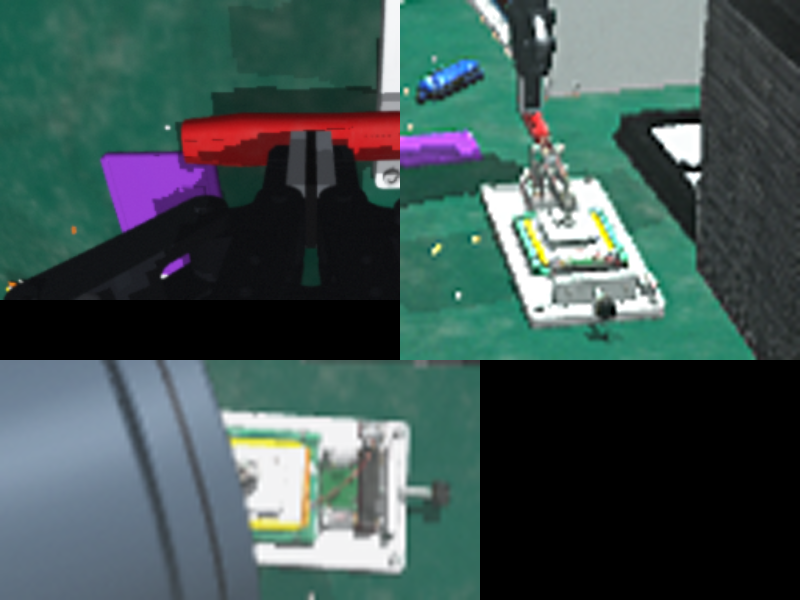

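>>> step_arm(
  rows=[
    {"tx":0,"ty":0,"tz":-1.5,"rx":0,"ry":0,"rz":0,"fingers":-1},
    {"tx":0,"ty":0,"tz":0,"rx":0,"ry":0,"rz":0,"fingers":-1},
    {"tx":0,"ty":0,"tz":0,"rx":0,"ry":0,"rz":0,"fingers":-1},
  ],
)

```text
time: 9.4
eef_pos: [528.1, 135.8, 71.2]
ee_rot: [-1.569, 0.0, -1.602]
force: [-9.1, -1.6, 31.8]
grip_width: 0.3
```

>>> step_arm(
  rows=[
    {"tx":0,"ty":0,"tz":-1,"rx":0,"ry":0,"rz":0,"fingers":-1},
    {"tx":0,"ty":0,"tz":0,"rx":0,"ry":0,"rz":0,"fingers":-1},
    {"tx":0,"ty":0,"tz":0,"rx":0,"ry":0,"rz":0,"fingers":-1},
  ],
)

```text
time: 9.65
eef_pos: [528.2, 135.8, 70.9]
ee_rot: [-1.568, 0.001, -1.602]
force: [-10.3, -2.8, 43.2]
grip_width: 0.1
```

>>> step_arm(
  rows=[
    {"tx":0,"ty":0,"tz":15,"rx":0,"ry":0,"rz":0,"fingers":-1},
    {"tx":0,"ty":0,"tz":30,"rx":0,"ry":0,"rz":0,"fingers":-1},
    {"tx":0,"ty":-15,"tz":35,"rx":0,"ry":0,"rz":0,"fingers":-1},
    {"tx":-1,"ty":-37,"tz":5,"rx":0,"ry":0,"rz":0,"fingers":-1},
    {"tx":-1,"ty":-37,"tz":0,"rx":0,"ry":0,"rz":0,"fingers":-1},
    {"tx":-2,"ty":-37,"tz":0,"rx":0,"ry":0,"rz":0,"fingers":-1},
    {"tx":-1,"ty":-37,"tz":0,"rx":0,"ry":0,"rz":0,"fingers":-1},
    {"tx":-1,"ty":-37,"tz":0,"rx":0,"ry":0,"rz":0,"fingers":-1},
    {"tx":-1,"ty":-37,"tz":0,"rx":0,"ry":0,"rz":0,"fingers":-1},
    {"tx":-1,"ty":-37,"tz":0,"rx":0,"ry":0,"rz":0,"fingers":-1},
    {"tx":-1,"ty":-37,"tz":0,"rx":0,"ry":0,"rz":0,"fingers":-1},
    {"tx":-1,"ty":-37,"tz":0,"rx":0,"ry":0,"rz":0,"fingers":-1},
  ],
)

```text
time: 10.65
eef_pos: [517.4, -214.2, 152.8]
ee_rot: [-1.571, -0.0, -1.602]
force: [0.4, -0.5, -0.1]
grip_width: 0.2
```

>>> step_arm(
  rows=[
    {"tx":0,"ty":-5,"tz":0,"rx":0,"ry":0,"rz":0,"fingers":-1},
    {"tx":0,"ty":0,"tz":0,"rx":0,"ry":0,"rz":0,"fingers":-1},
    {"tx":0,"ty":0,"tz":0,"rx":0,"ry":0,"rz":0,"fingers":-1},
  ],
)

```text
time: 10.9
eef_pos: [517.7, -217.0, 152.5]
ee_rot: [-1.571, 0.001, -1.603]
force: [-0.2, 0.7, 0.2]
grip_width: -0.0
```

Run:
```python
from h import *
s=manip.grab_frame('side')['color'];t=manip.grab_frame('top')['color']; w=manip.grab_frame('wrist')['color']
o=np.zeros((600,800,3),np.uint8); o[:300,:400]=cv2.resize(w,(400,300)); o[:360,400:]=cv2.resize(s[160:250,235:335],(400,360),interpolation=2)
o[360:,:480]=cv2.resize(t[135:190,190:300],(480,240),interpolation=2)
cv2.imwrite('pics/w6.png',o[:,:,::-1])
```

```text
(no output)
```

View pics/w6.png

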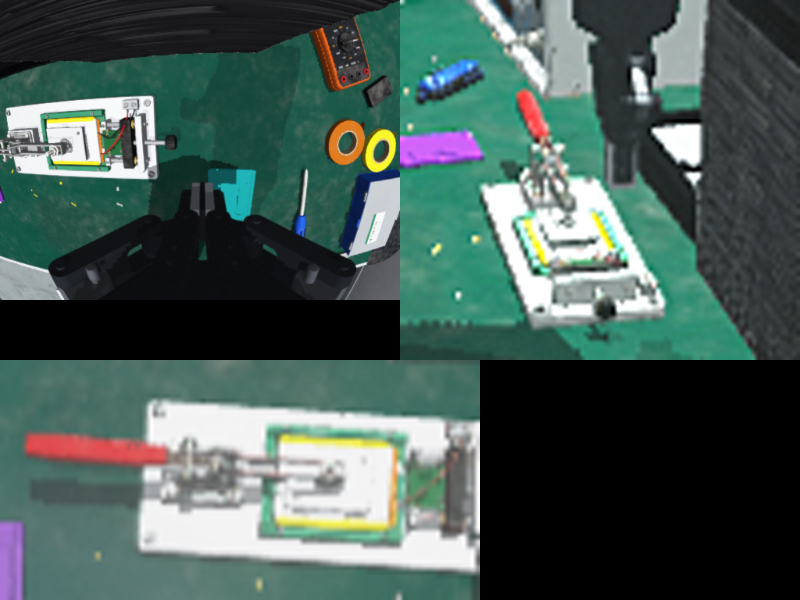

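Run:
```python
from h import *
import pickle
a,b=pickle.load(open('f.pkl','rb'))
th=-.0303;R=np.array([[np.cos(th),-np.sin(th)],[np.sin(th),np.cos(th)]]);t=np.array([523.45,5.04])
for f in (0,.07,.15,.3):
    out=[]
    for off in (11,-7):
        p=(0,44+132*np.cos(f)-off*np.sin(f),64+132*np.sin(f)+off*np.cos(f)); P=np.r_[R@np.array(p[:2])+t,p[2]]
        out+=[np.round(proj(a,P),1),np.round(proj(b,P),1)]
    print(f,*out)
for n in('top','side'):
    f=manip.grab_frame(n);c=f['color'].astype(int);m=((c[:,:,0]>130)&(c[:,:,1]<80)&(c[:,:,2]<90));v,u=np.nonzero(m)
    k=(u>185)&(u<300)&(v>120)&(v<230); print(n,u[k].min(),u[k].max(),v[k].min(),v[k].max(), k.sum())
print('teal',onz(a,333,196,0).round(),onz(a,322,182,0).round())
```

```text
0 [195.6 154.1] [264.7 182.6] [196.3 155.8] [264.6 186.9]
0.07 [195.6 153.2] [264.7 180.5] [195.9 154.9] [264.6 184.7]
0.15 [195.9 152.3] [264.8 178.2] [195.7 153.9] [264.7 182.2]
0.3 [197.2 150.5] [265.1 174.2] [196.1 152.1] [264.9 177.9]
top 196 225 153 158 68
side 237 270 121 193 30
teal [ 427. -253.    0.] [ 472. -218.    0.]
```

>>> step_arm(
  rows=[
    {"tx":0,"ty":0,"tz":-35,"rx":0,"ry":0,"rz":0,"fingers":-1},
    {"tx":0,"ty":0,"tz":-35,"rx":0,"ry":0,"rz":0,"fingers":-1},
    {"tx":0,"ty":0,"tz":-35,"rx":0,"ry":0,"rz":0,"fingers":-1},
    {"tx":0,"ty":0,"tz":-30,"rx":0,"ry":0,"rz":0,"fingers":-1},
    {"tx":0,"ty":0,"tz":0,"rx":0,"ry":0,"rz":0,"fingers":-1},
  ],
)

```text
time: 11.57
eef_pos: [515.1, -215.1, 13.0]
ee_rot: [-1.578, 0.003, -1.6]
force: [0.3, -0.1, -0.4]
grip_width: -0.1
```

The lever tip in the side view (265,183.2) matches angle 0 (264.7,182.6), so it is flat. Now I push the knob.

>>> step_arm(
  rows=[
    {"tx":1,"ty":6,"tz":2,"rx":0,"ry":0,"rz":0,"fingers":-1},
    {"tx":0,"ty":6,"tz":0,"rx":0,"ry":0,"rz":0,"fingers":-1},
    {"tx":0,"ty":5,"tz":0,"rx":0,"ry":0,"rz":0,"fingers":-1},
    {"tx":0,"ty":3,"tz":0,"rx":0,"ry":0,"rz":0,"fingers":-1},
    {"tx":0,"ty":3,"tz":0,"rx":0,"ry":0,"rz":0,"fingers":-1},
    {"tx":0,"ty":0,"tz":0,"rx":0,"ry":0,"rz":0,"fingers":-1},
    {"tx":0,"ty":0,"tz":0,"rx":0,"ry":0,"rz":0,"fingers":-1},
  ],
)

```text
time: 12.15
eef_pos: [519.1, -194.3, 20.4]
ee_rot: [-1.57, -0.0, -1.602]
force: [-0.3, 0.0, -0.2]
grip_width: 0.3
```

>>> step_arm(
  rows=[
    {"tx":0,"ty":3,"tz":0,"rx":0,"ry":0,"rz":0,"fingers":-1},
    {"tx":0,"ty":0,"tz":0,"rx":0,"ry":0,"rz":0,"fingers":-1},
    {"tx":0,"ty":0,"tz":0,"rx":0,"ry":0,"rz":0,"fingers":-1},
  ],
)

```text
time: 12.4
eef_pos: [518.8, -191.2, 19.7]
ee_rot: [-1.571, 0.0, -1.602]
force: [0.0, -0.6, -0.1]
grip_width: -0.4
```

>>> step_arm(
  rows=[
    {"tx":0,"ty":2,"tz":0,"rx":0,"ry":0,"rz":0,"fingers":-1},
    {"tx":0,"ty":0,"tz":0,"rx":0,"ry":0,"rz":0,"fingers":-1},
    {"tx":0,"ty":0,"tz":0,"rx":0,"ry":0,"rz":0,"fingers":-1},
  ],
)

```text
time: 12.65
eef_pos: [518.8, -189.3, 19.7]
ee_rot: [-1.571, 0.0, -1.602]
force: [0.4, -1.3, 0.6]
grip_width: 0.1
```

>>> step_arm(
  rows=[
    {"tx":-1,"ty":-2,"tz":-5,"rx":0,"ry":0,"rz":0,"fingers":-1},
    {"tx":0,"ty":2,"tz":0,"rx":0,"ry":0,"rz":0,"fingers":-1},
    {"tx":0,"ty":2,"tz":0,"rx":0,"ry":0,"rz":0,"fingers":-1},
    {"tx":0,"ty":2,"tz":0,"rx":0,"ry":0,"rz":0,"fingers":-1},
    {"tx":0,"ty":0,"tz":0,"rx":0,"ry":0,"rz":0,"fingers":-1},
    {"tx":0,"ty":0,"tz":0,"rx":0,"ry":0,"rz":0,"fingers":-1},
  ],
)

```text
time: 13.15
eef_pos: [518.0, -184.9, 14.8]
ee_rot: [-1.571, 0.0, -1.602]
force: [0.5, -0.4, -0.3]
grip_width: 0.4
```

>>> step_arm(
  rows=[
    {"tx":0,"ty":2,"tz":0,"rx":0,"ry":0,"rz":0,"fingers":-1},
    {"tx":0,"ty":2,"tz":0,"rx":0,"ry":0,"rz":0,"fingers":-1},
    {"tx":0,"ty":0,"tz":0,"rx":0,"ry":0,"rz":0,"fingers":-1},
    {"tx":0,"ty":0,"tz":0,"rx":0,"ry":0,"rz":0,"fingers":-1},
  ],
)

```text
time: 13.48
eef_pos: [518.0, -184.3, 15.1]
ee_rot: [-1.57, -0.003, -1.605]
force: [-0.1, -10.0, -2.2]
grip_width: 0.3
```

>>> step_arm(
  rows=[
    {"tx":0,"ty":2,"tz":0,"rx":0,"ry":0,"rz":0,"fingers":-1},
    {"tx":0,"ty":2,"tz":0,"rx":0,"ry":0,"rz":0,"fingers":-1},
    {"tx":0,"ty":0,"tz":0,"rx":0,"ry":0,"rz":0,"fingers":-1},
    {"tx":0,"ty":0,"tz":0,"rx":0,"ry":0,"rz":0,"fingers":-1},
  ],
)

```text
time: 13.82
eef_pos: [517.9, -184.0, 15.3]
ee_rot: [-1.569, -0.007, -1.608]
force: [0.3, -21.7, -3.3]
grip_width: -0.0
```

>>> step_arm(
  rows=[
    {"tx":0,"ty":-8,"tz":0,"rx":0,"ry":0,"rz":0,"fingers":-1},
    {"tx":0,"ty":-15,"tz":0,"rx":0,"ry":0,"rz":0,"fingers":-1},
    {"tx":0,"ty":-20,"tz":5,"rx":0,"ry":0,"rz":0,"fingers":-1},
    {"tx":0,"ty":-10,"tz":35,"rx":0,"ry":0,"rz":0,"fingers":-1},
    {"tx":0,"ty":0,"tz":40,"rx":0,"ry":0,"rz":0,"fingers":-1},
    {"tx":0,"ty":0,"tz":40,"rx":0,"ry":0,"rz":0,"fingers":-1},
    {"tx":-20,"ty":-30,"tz":20,"rx":0,"ry":0,"rz":0,"fingers":-1},
    {"tx":-20,"ty":-30,"tz":0,"rx":0,"ry":0,"rz":0,"fingers":-1},
    {"tx":-15,"ty":-30,"tz":0,"rx":0,"ry":0,"rz":0,"fingers":-1},
    {"tx":-15,"ty":-30,"tz":0,"rx":0,"ry":0,"rz":0,"fingers":-1},
    {"tx":0,"ty":0,"tz":0,"rx":0,"ry":0,"rz":0,"fingers":-1},
    {"tx":0,"ty":0,"tz":0,"rx":0,"ry":0,"rz":0,"fingers":-1},
  ],
)

```text
time: 14.82
eef_pos: [446.5, -352.2, 154.9]
ee_rot: [-1.571, -0.001, -1.606]
force: [1.0, 1.4, -0.6]
grip_width: 0.2
```

Run:
```python
from h import *
S=manip.grab_frame('side');s=S['color'];T=manip.grab_frame('top');t=T['color']
o=np.zeros((600,800,3),np.uint8); o[:400,:800]=cv2.resize(t[135:190,210:320],(800,400),interpolation=2)
o[400:,:400]=cv2.resize(s[175:245,240:320],(229,200),interpolation=2) if 0 else cv2.resize(s[200:245,245:335],(400,200),interpolation=2)
cv2.imwrite('pics/w7.png',o[:,:,::-1])
th=-.0303;R=np.array([[np.cos(th),-np.sin(th)],[np.sin(th),np.cos(th)]]);tt=np.array([523.45,5.04])
for y in (-176,-183,-190):
    P=np.r_[R@np.array([0,y])+tt,26];u,v=proj(T,P);U,V=proj(S,P);print(y,'crop top',(u-210)*7.27,(v-135)*7.27,'side',(U-245)*4.44,(V-200)*4.44+400)
```

```text
-176 crop top 718.7657732506088 221.3971615625278 side 175.70185666930797 560.775050799153
-183 crop top 734.7540050766664 222.3889173384517 side 177.90419288965313 565.425428971402
-190 crop top 750.7377918521901 223.3803973862907 side 180.12806758764137 570.1212870596455
```

View pics/w7.png

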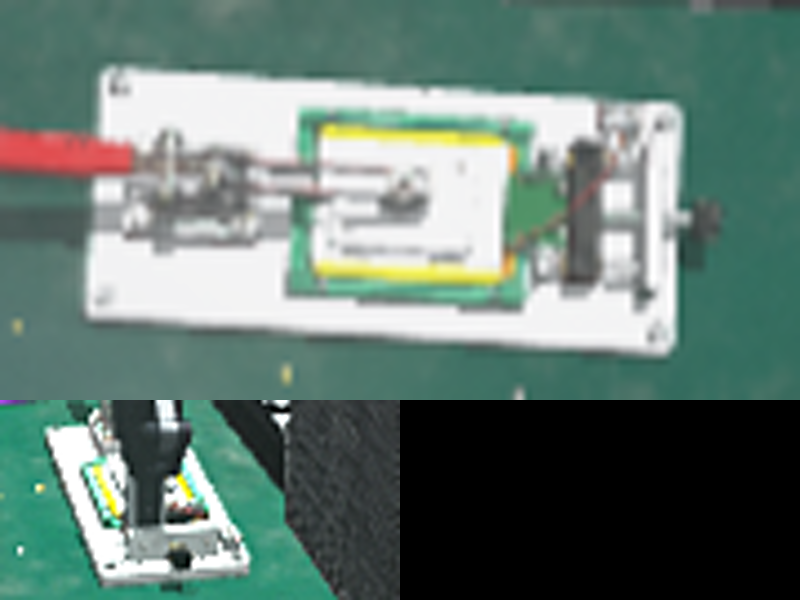

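The knob's end is at crop x≈720 (home is 719), the contact block has moved up to the cell, and the lever is flat with the plate on the cell. I'm handing in.

```bash
python3 -c "
from plant import manip
print(manip.sign_off())"
```

```text
the job is handed in; nothing more can be done
None
```

I swung the clamp arm down onto the cell by pushing the plate beside the arm, pushed the red lever flat, and pushed the knob fully in. I then pulled the robot clear and handed the job in at about 15 s of the 58 s; no verdict was reported.

- **Clamp arm:** it met firm contact (26 N) at tool height 32 mm, against 30 mm nominal, and stayed down after I lifted off.
- **Red lever:** its tip appeared at (265.2, 183.2) in the side view, against (264.7, 182.6) predicted for flat. It only resisted at tool height about 72 mm, roughly 3 mm lower than the nominal 75 mm. I did not explain that difference. I pressed to 43 N, and the lever stayed flat after release.
- **Knob:** it hit a hard stop, which I pushed against with up to 22 N. Its end appears at pixel 720 in the final top-view crop, against 719 for home.
- **Not measured:** I did not measure the force of the plate on the cell. The final crop showed the cell lying in its nest. I kept clear of the loose cell, screwdriver and test clip, but did not re-check their positions in the last picture.

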